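Swap three watchmaker's fixtures onto their own rests

ROBOT

A 6-joint arm with a two-finger parallel gripper is mounted at the origin on a cart in front of the work surface, level with it; the furniture and walls round the work are solid. World frame = base frame: x ahead of the robot, y to its left, z up, the work surface at z = 0. Lengths are in m, angles in rad, forces in N, time in s.
With the tool pointing down it reaches from about 0.25 to 0.775 m from the base axis. Payload 4 kg.
Tool frame: the origin (TCP) lies at the very end of the fingers, on their centre line; the grasp point (between the pads) lies env.grip_point_offset behind it (env.grip_point_offset is the distance from the TCP to the grasp point, in m); z points along the fingers, y is the line along which they close (so a half turn about z gives the same grasp; the last joint's range is limited). The gripper opens to 94 mm and grips with 3 to 60 N. Pads are 16 mm wide; open, the fingers measure 119 mm over their backs; the gripper's body (75 mm by 177 mm) begins 78 mm behind the grasp point.
Start: joints at [-1.229, 0.087, 1.371, -0, 1.684, -0.103], TCP at [0.237, -0.497, 0.206] pointing down, gripper open.
Joint ranges: [-3.1, 3.1], [-0.76, 2.03], [0.27, 2.55], [-1.08, 4.22], [0.17, 2.65], [-2.57, 2.57]. Speed limits (rad/s): [2.79, 2.79, 3.14, 3.14, 3.14, 3.14].

INTERFACE

Orientations are given as a unit quaternion [w, x, y, z].
In Python, from station import readout, vision, order, env gives the robot as it stands. The module is installed in compiled form; this text tells all that it offers.
- The arm moves only by the tool move_arm, never from a script. Its argument "steps" is a list of rows, each a list of 7 numbers: the turn, a rotation vector about the world's x, y, z in degrees, then the shift along the world's x, y, z in m, then the gripper command: -1 is shut, 1 is fully open, values between are in proportion. In form: [[rx, ry, rz, tx, ty, tz, claw], ...]. A call has 1 to 12 rows; each row shifts and turns the commanded pose from where the row before left it; what a row does not reach is not made up. A row lasts 1/8 s, in which the tool goes at most 62.5 mm and 10.7 degrees, less where a joint would pass 70% of its speed; a pose out of reach is approached as far as the arm can. A call with a gripper value outside its range is refused whole. The fingers move at their own pace and stop on an object; "squeeze" is the grip in N (left out, the last holds). Time passes only in rows, so rows that do not move let the fingers close. It gives the time, the measured TCP pose, the force, the opening and the grip force at its end, in the units of the state.
- readout.state(): the state, without advancing time (a new reading comes with each control period).
- vision.capture(name): name is "scene" or "top" or "wrist"; returns the picture (420x560x3 uint8, blue, green, red); there is no depth.
- vision.camera_info(name): a dict with "intrinsics" (3x3 intrinsics, pixels), "distortion" ([k1, k2, p1, p2, k3] as OpenCV has them; the pictures are not rectified), "origin" and "rotation" of the camera in the world; the wrist camera has in their place "mount" (4x4, takes a point from camera to tool coordinates, whose origin is the TCP and whose axes are the flange's). Camera axes: x right, y up, looking along -z (the intrinsics and any distortion apply to the point x, -y, -z); pixel columns grow to the right and rows downward; lengths in m; the calibration is good to about 2 mm. A picture is of the moment at which its call begins: read the wrist's pose just before it. camera_info takes no time and is no camera call.
- order.job_done(): hands the job in; it is judged then, once.
The state is a dict: "clock": time; "q": joint angles; "dq": joint speeds; "joint_torque": joint torques, N m; "tcp_pos": TCP position; "tcp_rot": TCP orientation; "contact_force": force on the tool from outside, world axes, zero at the start; "ft_torque": the same for the moment, N m; "width": finger opening in m; "grasp_force": force on a finger pad.
Only numpy, scipy, OpenCV 4.12 (cv2) and the standard library are available. Lean on these libraries where they do the work, as an engineer would, in place of code of your own. Each camera call takes 0.05 s, during which the arm holds its last target. There are 200 camera calls.

TASK

The oil-well strip, the movement holder and the ring block each lie on a wrong rest. Swap them round so that each ends centred on the felt-topped rest of its own outline and lined up with it: the long strip along the oblong rest, the round holder on the round rest, the square block squarely on the square rest. The black rubber mat is there to park one on the way; keep all three upright and leave the brass oiler pot, the black jar and the aluminium tin where they are.

Things in the scene. Friction and masses are not known exactly. Their poses are not given: they have to be found in the camera images.
- agate_strip_center (a point): Oil-well strip, loose: a narrow boxwood bar with four round garnet-red wells in its top, 20 wide (its x) x 80 long (its y) x 11 mm high. Point at its centre, half-way up (5.5 mm above its underside). Grip across the 20 mm width.
- movement_holder_center (a point): Movement holder, loose: a round steel ring with an open brass watch movement clamped on top, 52 mm in diameter. The plain ring to grip is 16 mm high, three clamps and the movement stand up to 27 mm. Point on its axis, 8 mm above its underside. z up.
- ring_block_center (a point): Ring block, loose: a square dark mahogany block, 48 x 48 x 16 mm, with a pale ring let into its top (19 mm over the ring). Point at its centre, 8 mm above its underside; x and y are along its sides.
- rest_round_top (a point): Round rest: a pale wooden disc, 74 mm in diameter and 8 mm thick, with a grey felt top and a bare wooden rim. Point at the centre of its top face, z up. Fixed to the bench.
- rest_square_top (a point): Square rest: same make, 74 x 74 mm, 8 mm thick. Point at the centre of its top face; x and y are along its sides. Fixed to the bench.
- rest_oblong_top (a point): Oblong rest: same make, 58 (its x) x 90 (its y) mm, 8 mm thick. Point at the centre of its top face. Fixed to the bench.
- spare_mat_top (a point): Spare mat: a six-sided black rubber mat, 82 mm across its corners, 4 mm thick, empty at the start. Point at the centre of its top face. Fixed to the bench. The three rests and this mat stand in a row along the front edge of the bench (the edge runs to the right and towards the robot, 15 degrees off y), in any order, about 95 mm apart, their x axes pointing away from the robot across the row.
- oil_can_pot_center (a point): Bystander, loose: small turned brass oiler pot, 31 mm in diameter, 32 mm high. Point at its centre. Fixed equipment stands behind the row of rests: tool case 125 mm high, right end from x, y (0.47, 0.04) to (0.60, 0.00); drill press 380 mm high, front from (0.55, -0.13) to (0.51, -0.28); green carton 50 x 66 x 104 mm at (0.50, -0.26). Travel on the robot's side of it; fingers closing front to back (along x) keep clear.
- ink_jar_center (a point): Bystander, loose: black cylindrical oil jar, 32 mm in diameter, 45 mm high. Point at its centre.
- tin_grey_round_center (a point): Bystander, loose: round aluminium tin, 36 mm in diameter, 19 mm high. Point at its centre.

How it is judged:
By the outcome, as a careful person would: the job done as asked, in the order asked, and still so for the second after the job is handed in, with the robot touching nothing.
It also fails if it takes over 99 s, if anything falls off the work surface, if the arm or the gripper's body presses on something with over 40 N, if the wrist force passes 120 N, or if a joint passes its speed limit or range.

## Working session

There is one attempt and no reset: what is moved stays moved. The work goes in short steps, Python scripts to look and compute and a tool call to move; the robot and the scene stay as the last step left them, time stands still between calls to the robot, and variables do not carry over. Pictures are saved under pics/ and viewed, at most 14 in all, crops included, and the job is handed in when it is done.

Besides the shell and the picture viewer there is one more tool, called after "Call:" as name(argument=value, ...), one argument or row to a line, values as JSON. move_arm: Moves the arm, as the interface text tells. Its arguments: {"type":"object","properties":{"steps":{"type":"array"},"squeeze":{"type":"number"}},"required":["steps"]}

```bash
mkdir -p pics; python3 - <<'E'
from station import readout, vision, order, env
import cv2
s=readout.state()
for k in s: print(k,s[k])
print(env.grip_point_offset)
for n in("scene","top","wrist"):
    cv2.imwrite(f"pics/{n}0.png",vision.capture(n))
    print(n,vision.camera_info(n))
E
```

```text
clock 0.0
q [-1.22909902e+00  8.79097055e-02  1.37225755e+00  3.08954981e-06
  1.68361435e+00 -1.03107713e-01]
dq [-0.00029819 -0.00131069  0.00337618  0.00161204  0.00094575 -0.00030652]
joint_torque [ 1.15362087e-03 -3.40173805e+01 -3.02429545e+01  7.17543438e-02
  3.28871305e-02 -1.82143967e-04]
tcp_pos [ 0.23645888 -0.49595358  0.20432728]
tcp_rot [-1.08688325e-03  9.75369713e-01  2.20573629e-01 -1.28731976e-04]
contact_force [-0.25373555 -0.44479316  0.21907678]
ft_torque [-0.01075499  0.01787164 -0.01028377]
grasp_force 0.0
width 0.09390355125995446
0.0188
scene {'intrinsics': array([[493.91933523,   0.        , 281.03406056],
       [  0.        , 493.91933523, 205.51219566],
       [  0.        ,   0.        ,   1.        ]]), 'distortion': array([-0.13220041,  0.        ,  0.        ,  0.        ,  0.        ]), 'origin': array([-0.1152614 , -0.68139634,  0.46244273]), 'rotation': array([ 0.77609876,  0.47067208, -0.22978683, -0.35119301])}
top {'intrinsics': array([[473.00402219,   0.        , 274.57794226],
       [  0.        , 473.00402219, 210.09075149],
       [  0.   
[... 171 characters left out ...]
.91118875]), 'rotation': array([ 0.7163368 ,  0.02884095, -0.01892771, -0.69690137])}
wrist {'intrinsics': array([[345.03700634,   0.        , 277.31752376],
       [  0.        , 345.03700634, 204.86600297],
       [  0.        ,   0.        ,   1.        ]]), 'distortion': array([-0.02501309,  0.        ,  0.        ,  0.        ,  0.        ]), 'mount': array([[-1.70166569e-04,  9.66177406e-01,  2.57878250e-01,
         7.51824300e-02],
       [ 9.99999915e-01,  6.74531943e-05,  4.07148731e-04,
        -1.41362206e-04],
       [ 3.75983193e-04,  2.57878297e-01, -9.66177335e-01,
        -1.79300461e-01],
       [ 0.00000000e+00,  0.00000000e+00,  0.00000000e+00,
         1.00000000e+00]])}
```

View pics/top0.png

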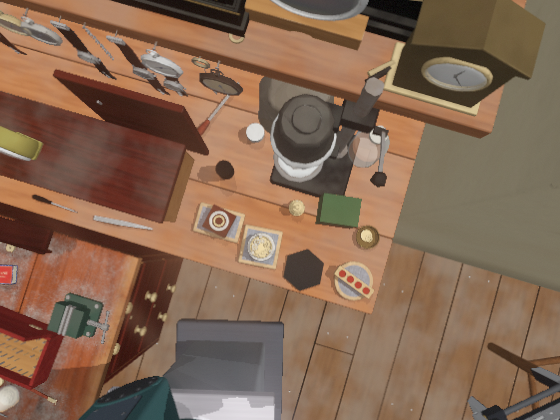

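View pics/scene0.png

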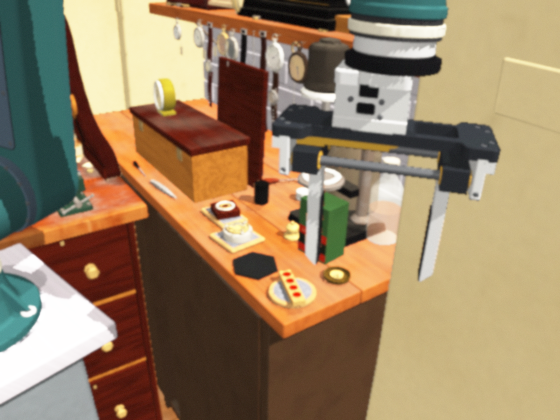

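The top view shows, left to right along the row: the oblong rest with the block at (219,221), the square rest with the holder at (260,246), the mat at (303,270) and the round rest with the strip at (354,281). The oiler pot is near (297,208), the jar near (225,170) and the tin near (255,132). The scene view shows the same order.

```bash
cat > h.py <<'E'
import numpy as np, cv2
from scipy.spatial.transform import Rotation as R
from station import readout, vision, order, env
def rot(q): return R.from_quat([q[1],q[2],q[3],q[0]]).as_matrix()
def cam(name,st=None):
    c=vision.camera_info(name)
    if name=="wrist":
        T=np.eye(4);T[:3,:3]=rot(st["tcp_rot"]);T[:3,3]=st["tcp_pos"];M=T@c["mount"];return c,M[:3,:3],M[:3,3]
    return c,rot(c["rotation"]),np.array(c["origin"])
def cast(C,px,z):
    c,Rm,o=C
    p=cv2.undistortPoints(np.array(px,float).reshape(-1,1,2),c["intrinsics"],c["distortion"]).reshape(-1,2)
    d=np.c_[p[:,0],-p[:,1],-np.ones(len(p))]@Rm.T
    return o+d*((z-o[2])/d[:,2])[:,None]
def snap(name,tag):
    st=readout.state();im=vision.capture(name);cv2.imwrite(f"pics/{tag}.png",im);return im,cam(name,st),st
E
python3 - <<'E'
from h import *
C=cam("top")
for n,p,z in [("block",(219,221),.02),("holder",(260,246),.03),("mat",(303.5,270),.004),("round",(354,281),.012),("pot",(297,208),.03),("dish",(367,237),.01),("carton",(340,211),.104),("tin",(255,132),.019)]:
    print(n,cast(C,p,z).round(4))
st=readout.state();c,Rm,o=cam("wrist",st);print(o,-Rm[:,2],rot(st["tcp_rot"]).round(3))
E
```

```text
block [[ 0.4762 -0.0455  0.02  ]]
holder [[ 0.4314 -0.1248  0.03  ]]
mat [[ 0.3878 -0.2079  0.004 ]]
round [[ 0.3704 -0.3031  0.012 ]]
pot [[ 0.504  -0.1917  0.03  ]]
dish [[ 0.4539 -0.3266  0.01  ]]
carton [[ 0.4955 -0.2629  0.104 ]]
tin [[ 0.6485 -0.1082  0.019 ]]
[ 0.30441355 -0.46390216  0.38391703] [-0.23349526 -0.10908951 -0.96621915] [[ 0.903  0.43  -0.001]
 [ 0.43  -0.903  0.002]
 [ 0.    -0.002 -1.   ]]
```

Call:
move_arm(
  steps=[
    [0, 0, 7.07, 0.0235, 0.0465, 0.008, 1],
    [0, 0, 7.07, 0.0235, 0.0465, 0.008, 1],
    [0, 0, 7.07, 0.0235, 0.0465, 0.008, 1],
    [0, 0, 7.07, 0.0235, 0.0465, 0.008, 1],
    [0, 0, 7.07, 0.0235, 0.0465, 0.008, 1],
    [0, 0, 7.07, 0.0235, 0.0465, 0.008, 1],
    [0, 0, 7.07, 0.0235, 0.0465, 0.0, 1],
    [0, 0, 0, 0, 0, 0, 1],
    [0, 0, 0, 0, 0, 0, 1],
  ],
)

```text
clock: 1.27
tcp_pos: [0.4009, -0.1712, 0.2532]
tcp_rot: [-0.0, 0.794, 0.608, -0.0]
contact_force: [-0.3, -0.4, 1.0]
width: 0.0941
grasp_force: 0.0
```

```bash
python3 - <<'E'
from h import *
im,C,st=snap("wrist","w1"); print(st["clock"],st["tcp_pos"],rot(st["tcp_rot"]).round(3))
E
```

```text
1.275 [ 0.40089833 -0.17118706  0.25318593] [[ 0.26   0.966 -0.001]
 [ 0.966 -0.26  -0.   ]
 [-0.001 -0.001 -1.   ]]
```

View pics/w1.png

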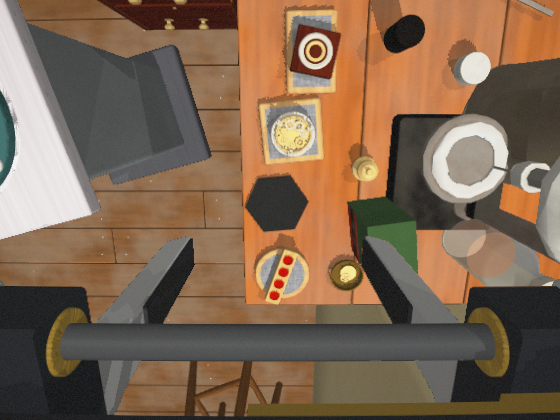

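The wrist view shows the whole row: block on the oblong rest (316,51), holder on the square rest (292,133), mat (277,203), strip on the round rest (282,275). The pot is at (365,170), the jar at (405,33) and the tin at (472,67).

```bash
python3 - <<'E'
from h import *
im=cv2.imread("pics/w1.png");h=cv2.cvtColor(im,cv2.COLOR_BGR2HSV)
for n,(x,y) in dict(bench=(345,110),bench2=(255,95),rimO=(290,80),feltO=(297,83),block=(335,40),rimS=(264,130),feltS=(270,115),rimR=(260,275),feltR=(300,262),strip=(276,281),well=(283,271),steel=(275,143),mat=(277,203)).items(): print(n,h[y-1:y+2,x-1:x+2].reshape(-1,3).mean(0).round())
cv2.imwrite("pics/w1c.png",cv2.resize(im[0:310,240:380],None,fx=2.2,fy=1.9,interpolation=cv2.INTER_CUBIC)) if 0 else cv2.imwrite("pics/w1c.png",np.hstack([cv2.resize(im[0:155,240:380],None,fx=2.8,fy=2.8,interpolation=2),cv2.resize(im[155:310,240:380],None,fx=2.8,fy=2.8,interpolation=2)]))
E
```

```text
bench [ 12. 194. 206.]
bench2 [ 12. 144. 208.]
rimO [ 19. 121. 232.]
feltO [113.   3. 162.]
block [  6. 200. 106.]
rimS [ 19. 121. 230.]
feltS [111.   5. 122.]
rimR [ 50.  52. 198.]
feltR [ 14.  72. 206.]
strip [  4. 221. 207.]
well [  1. 242. 202.]
steel [ 22.  33. 217.]
mat [50. 12. 51.]
```

View pics/w1c.png

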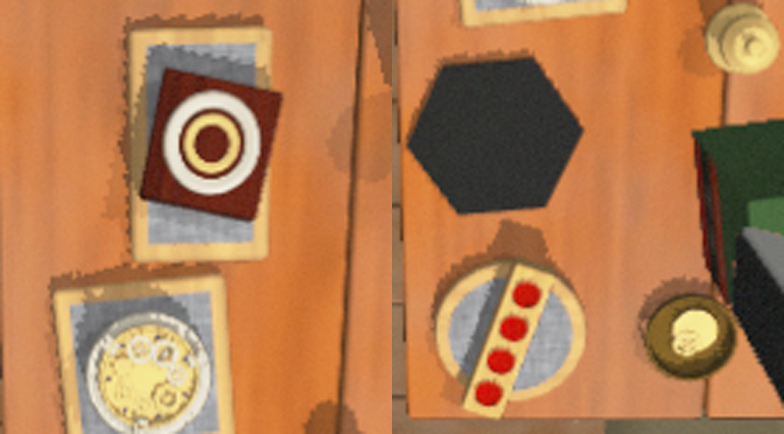

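```bash
cat > m.py <<'E'
from h import *
def masks(im):
    h=cv2.cvtColor(im,cv2.COLOR_BGR2HSV).astype(int);H,S,V=h[...,0],h[...,1],h[...,2]
    wood=(H>=15)&(H<=32)&(S<175)&(V>120)
    grey=(S<45)&(V>60)
    block=((H<=10)|(H>172))&(S>130)&(V<150)
    red=((H<=6)|(H>174))&(S>205)&(V>150)
    mat=(S<70)&(V<75)
    return {k:v.astype(np.uint8)*255 for k,v in dict(rest=wood|grey,grey=grey,wood=wood,block=block,red=red,mat=mat).items()}
def blob(m,p,k=3,r=60):
    "largest contour near pixel p"
    w=np.zeros_like(m);cv2.circle(w,tuple(int(a) for a in p),r,255,-1)
    m=cv2.morphologyEx(m&w,cv2.MORPH_OPEN,np.ones((k,k),np.uint8))
    cs,_=cv2.findContours(m,cv2.RETR_EXTERNAL,cv2.CHAIN_APPROX_NONE)
    return max(cs,key=cv2.contourArea).reshape(-1,2)
def rect(P):
    "min-area rect of world xy (m): centre, long dir deg, sizes mm"
    (c,s,a)=cv2.minAreaRect((P[:,:2]*1000).astype(np.float32))
    if s[0]<s[1]: s=(s[1],s[0]);a+=90
    return np.round(np.array(c),1),round((a+90)%180-90,1),np.round(s,1)
def wells(im,C,p,z,r=45):
    m=masks(im)["red"];w=np.zeros_like(m);cv2.circle(w,tuple(int(a) for a in p),r,255,-1)
    n,l,s,c=cv2.connectedComponentsWithStats(m&w)
    i=[k for k in range(1,n) if s[k,4]>15]
    P=cast(C,c[i],z)[:,:2]*1000;o=P.mean(0);d=np.linalg.svd(P-o)[2][0]
    t=np.sort((P-o)@d)
    return len(i),o.round(1),round(float(np.degrees(np.arctan(d[1]/d[0]))),1),t.round(1)
E
cat > a.py <<'E'
from m import *
im,C,st=cv2.imread("pics/w1.png"),None,readout.state()
C=cam("wrist",st);M=masks(im)
for n,p,r in (("oblong",(312,51),55),("square",(292,133),48),("round",(282,275),34)):
    c=blob(M["rest"],p,3,r);print(n,rect(cast(C,c,.008)), cv2.boundingRect(c))
c=blob(M["mat"],(277,203),3,45);q=cast(C,c,.004)[:,:2]*1000;print("mat",np.round(cv2.minEnclosingCircle(q.astype(np.float32))[0],1),rect(q/1000))
c=blob(M["block"],(316,51),3,40);print("block",rect(cast(C,c,.024)))
print("wells",wells(im,C,(282,275),.019))
np.save("pics/x.npy",0)
E
python3 a.py
```

```text
oblong (array([474.8, -43.9]), 76.1, array([89.6, 56.9])) (286, 9, 51, 85)
square (array([ 430.9, -124.5]), -9.6, array([73.4, 73.4])) (259, 98, 65, 67)
round (array([ 371.9, -304.2]), -83.7, array([78.5, 72.4])) (255, 248, 54, 57)
mat [ 389.3 -207.6] (array([ 389.1, -207.7]), -10.1, array([77.6, 69.7]))
block (array([477.2, -46.5]), 63.5, array([47.9, 47.2]))
wells (4, array([ 369.6, -302.7]), 55.6, array([-27.1,  -9. ,   9. ,  27.1]))
```

Call:
move_arm(
  steps=[
    [0, 0, 0, 0.005, -0.013, -0.055, 1],
    [0, 0, 0, 0.005, -0.013, -0.055, 1],
    [0, 0, 0, 0, 0, 0, 1],
  ],
)

```text
clock: 1.7
tcp_pos: [0.4073, -0.1967, 0.1384]
tcp_rot: [-0.006, 0.795, 0.607, -0.002]
contact_force: [0.8, 0.3, -0.4]
width: 0.0939
grasp_force: 0.0
```

```bash
cat > b.py <<'E'
from m import *
im,C,st=snap("wrist","w2");M=masks(im);print(st["tcp_pos"])
def pix(C,P):
    c,Rm,o=C;p=(np.array(P)-o)@Rm;q=cv2.projectPoints(np.array([[p[0],-p[1],-p[2]]]),np.zeros(3),np.zeros(3),c["intrinsics"],c["distortion"])[0].ravel();return q
p=pix(C,(.431,-.1245,.02));print(p)
c=blob(M["rest"],p,3,80);print("square",rect(cast(C,c,.008)))
x,y=p.astype(int);cv2.imwrite("pics/w2c.png",cv2.resize(im[max(y-70,0):y+70,x-90:x+90],None,fx=4,fy=4,interpolation=2))
print(x,y)
E
python3 b.py
```

```text
[ 0.40729555 -0.19669143  0.13837272]
[283.47803637 112.65835314]
square (array([ 431.2, -124.3]), 80.5, array([73.7, 73.4]))
283 112
```

View pics/w2c.png

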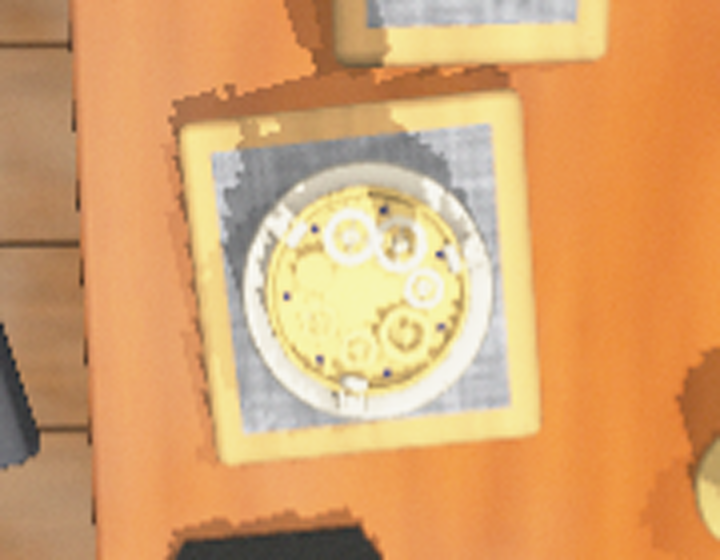

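The crop shows the holder on the square rest: the ring's outer edge spans crop x 243–492 and y 163–417, so its centre is at picture pixel (284.9,114.5). Its clamps lie inside the ring's outline.

```bash
python3 - <<'E'
from h import *
st=readout.state();C=cam("wrist",st)
for z in (.008,.024): print(cast(C,[(284.9,114.5),(253.5,114.5),(316.3,114.5)],z).round(4))
print(st["tcp_pos"], (rot(st["tcp_rot"])).round(3))
E
```

```text
[[ 0.4348 -0.1275  0.008 ]
 [ 0.4081 -0.1202  0.008 ]
 [ 0.4614 -0.1347  0.008 ]]
[[ 0.4345 -0.1274  0.024 ]
 [ 0.4092 -0.1205  0.024 ]
 [ 0.4598 -0.1342  0.024 ]]
[ 0.40940933 -0.19742516  0.14208194] [[ 0.262  0.965 -0.004]
 [ 0.965 -0.262  0.003]
 [ 0.002 -0.005 -1.   ]]
```

Call:
move_arm(
  steps=[
    [0, 0, 0, 0.011, 0.035, -0.022, 1],
    [0, 0, 0, 0.011, 0.035, -0.022, 1],
    [0, 0, 0, 0, 0, -0.04, 1],
    [0, 0, 0, 0, 0, 0, 1],
    [0, 0, 0, 0, 0, 0, 1],
  ],
)

```text
clock: 2.38
tcp_pos: [0.435, -0.1282, 0.0627]
tcp_rot: [0.002, 0.794, 0.608, 0.001]
contact_force: [-0.2, -1.5, -0.1]
width: 0.0943
grasp_force: 0.0
```

Call:
move_arm(
  steps=[
    [0, 0, 0, -0.003, 0.001, -0.03, 1],
    [0, 0, 0, 0, 0, -0.02, 1],
    [0, 0, 0, 0, 0, 0, 1],
    [0, 0, 0, 0, 0, 0, 1],
  ],
)

```text
clock: 2.88
tcp_pos: [0.4319, -0.1271, 0.0119]
tcp_rot: [0.002, 0.794, 0.608, 0.001]
contact_force: [0.4, 0.2, -0.4]
width: 0.0942
grasp_force: 0.0
```

```bash
python3 - <<'E'
from h import *
s=readout.state();print(s["tcp_pos"],s["contact_force"],rot(s["tcp_rot"]).round(3))
E
```

```text
[ 0.43187879 -0.12706312  0.01189393] [ 0.35902542  0.1506363  -0.38071026] [[ 0.26   0.966  0.004]
 [ 0.966 -0.26  -0.002]
 [-0.001  0.004 -1.   ]]
```

Call:
move_arm(
  steps=[
    [0, 0, 0, 0, 0, 0, -1],
    [0, 0, 0, 0, 0, 0, -1],
    [0, 0, 0, 0, 0, 0, -1],
    [0, 0, 0, 0, 0, 0, -1],
    [0, 0, 0, 0, 0, 0, -1],
    [0, 0, 0, 0, 0, 0, -1],
  ],
  squeeze=20,
)

```text
clock: 3.62
tcp_pos: [0.4302, -0.126, 0.0095]
tcp_rot: [0.0, 0.793, 0.609, 0.0]
contact_force: [0.2, 0.4, 0.1]
width: 0.0503
grasp_force: 20.0
```

Call:
move_arm(
  steps=[
    [0, 0, 0, 0, 0, 0.02, -1],
    [0, 0, 0, 0, 0, 0.03, -1],
    [0, 0, 0, -0.0205, -0.041, 0, -1],
    [0, 0, 0, -0.0205, -0.0405, 0, -1],
    [0, 0, 0, 0, 0, 0, -1],
    [0, 0, 0, 0, 0, 0, -1],
  ],
)

```text
clock: 4.38
tcp_pos: [0.3889, -0.207, 0.0591]
tcp_rot: [-0.001, 0.794, 0.608, 0.0]
contact_force: [-0.4, -0.2, -2.0]
width: 0.0504
grasp_force: 20.0
```

Call:
move_arm(
  steps=[
    [0, 0, 0, 0, 0, -0.035, -1],
    [0, 0, 0, 0, 0, -0.0145, -1],
    [0, 0, 0, 0, 0, -0.003, -1],
    [0, 0, 0, 0, 0, 0, -1],
    [0, 0, 0, 0, 0, 0, -1],
  ],
)

```text
clock: 5.0
tcp_pos: [0.39, -0.2079, 0.0081]
tcp_rot: [0.001, 0.793, 0.609, 0.0]
contact_force: [-0.1, 0.6, -2.1]
width: 0.0505
grasp_force: 20.0
```

Call:
move_arm(
  steps=[
    [0, 0, 0, 0, 0, -0.002, -1],
    [0, 0, 0, 0, 0, 0, -1],
    [0, 0, 0, 0, 0, 0, -1],
  ],
)

```text
clock: 5.38
tcp_pos: [0.3896, -0.2078, 0.0055]
tcp_rot: [0.001, 0.794, 0.609, 0.0]
contact_force: [0.2, -0.2, 0.0]
width: 0.0501
grasp_force: 20.0
```

Call:
move_arm(
  steps=[
    [0, 0, 0, 0, 0, 0, 1],
    [0, 0, 0, 0, 0, 0, 1],
    [0, 0, 0, 0, 0, 0, 1],
    [0, 0, 0, 0, 0, 0.02, 1],
    [0, 0, 0, 0, 0, 0.055, 1],
    [0, 0, 0, 0, 0, 0.055, 1],
    [0, 0, 0, 0.034, 0.044, 0, 1],
    [0, 0, 0, 0.034, 0.044, 0, 1],
    [0, 0, 0, 0, 0, 0, 1],
    [0, 0, 0, 0, 0, 0, 1],
    [0, 0, 0, 0, 0, 0, 1],
  ],
)

```text
clock: 6.75
tcp_pos: [0.4564, -0.1204, 0.1348]
tcp_rot: [-0.0, 0.794, 0.608, -0.0]
contact_force: [0.2, 0.3, -1.0]
width: 0.0938
grasp_force: 0.0
```

```bash
cat >> m.py <<'E'
def pix(C,P):
    c,Rm,o=C;p=(np.array(P)-o)@Rm
    return cv2.projectPoints(np.array([[p[0],-p[1],-p[2]]]),np.zeros(3),np.zeros(3),c["intrinsics"],c["distortion"])[0].ravel()
E
python3 - <<'E'
from m import *
im,C,st=snap("wrist","w3");M=masks(im);print(st["tcp_pos"],st["clock"],rot(st["tcp_rot"]).round(3))
p=pix(C,(.477,-.0465,.02));print(p)
print("oblong",rect(cast(C,blob(M["rest"],pix(C,(.475,-.044,.008)),3,85),.008)))
print("block",rect(cast(C,blob(M["block"],p,3,60),.024)))
q=pix(C,(.431,-.124,.008));print("square",rect(cast(C,blob(M["rest"],q,3,80),.008)),q)
E
```

```text
[ 0.45644314 -0.12044162  0.13477703] 6.75 [[ 0.261  0.965 -0.001]
 [ 0.965 -0.261 -0.   ]
 [-0.    -0.001 -1.   ]]
[277.95988711 111.02137349]
oblong (array([478.5, -29.8]), 76.1, array([62. , 56.7]))
block (array([477.5, -45.3]), -26.3, array([47.1, 47. ]))
square (array([ 431.6, -123.6]), 80.5, array([74.3, 73.3])) [251.65055286 208.63591401]
```

View pics/w3.png

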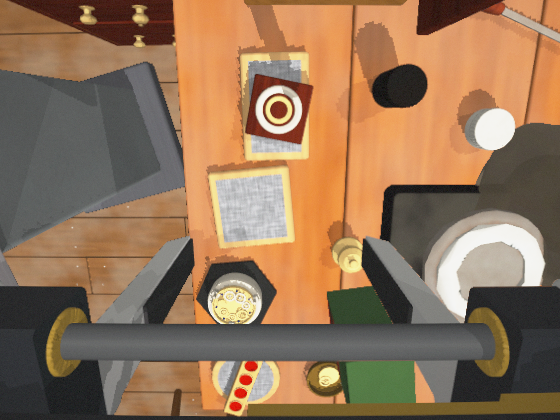

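The view shows the block on the oblong rest at (278,110), the square rest now empty at (252,206), and the holder upright on the mat at (236,299). The pot is at (348,255), unmoved.

Call:
move_arm(
  steps=[
    [0, 0, -5.6, 0.0105, 0.0375, 0, 1],
    [0, 0, -5.6, 0.0105, 0.0375, -0.01, 1],
    [0, 0, 0, 0, 0, -0.05, 1],
    [0, 0, 0, 0, 0, -0.025, 1],
    [0, 0, 0, 0, 0, 0, 1],
    [0, 0, 0, 0, 0, 0, 1],
  ],
)

```text
clock: 7.55
tcp_pos: [0.4789, -0.0454, 0.0513]
tcp_rot: [0.001, 0.849, 0.528, 0.001]
contact_force: [-0.9, -0.3, 0.1]
width: 0.0939
grasp_force: 0.0
```

```bash
python3 - <<'E'
from h import *
s=readout.state();r=rot(s["tcp_rot"]);print(s["tcp_pos"],s["contact_force"],np.degrees(np.arctan2(r[1,1],r[0,1])))
E
```

```text
[ 0.47893206 -0.0453592   0.05133488] [-0.88101252 -0.31151154  0.06375809] -26.29916370141172
```

Call:
move_arm(
  steps=[
    [0, 0, 0, -0.001, 0, -0.03, 1],
    [0, 0, 0, 0, 0, -0.01, 1],
    [0, 0, 0, 0, 0, 0, 1],
    [0, 0, 0, 0, 0, 0, -1],
    [0, 0, 0, 0, 0, 0, -1],
    [0, 0, 0, 0, 0, 0, -1],
    [0, 0, 0, 0, 0, 0, -1],
    [0, 0, 0, 0, 0, 0, -1],
    [0, 0, 0, 0, 0, 0, -1],
  ],
)

```text
clock: 8.68
tcp_pos: [0.4772, -0.0445, 0.0101]
tcp_rot: [0.0, 0.849, 0.528, 0.0]
contact_force: [0.2, 0.1, 0.6]
width: 0.0479
grasp_force: 20.0
```

Call:
move_arm(
  steps=[
    [0, 0, 0, 0, 0, 0.02, -1],
    [0, 0, 0, 0, 0, 0.03, -1],
    [0, 0, 8.4, -0.023, -0.0395, 0, -1],
    [0, 0, 8.4, -0.0227, -0.0391, 0, -1],
    [0, 0, 0, 0, 0, 0, -1],
    [0, 0, 0, 0, 0, 0, -1],
    [0, 0, 0, 0, 0, 0, -1],
  ],
)

```text
clock: 9.55
tcp_pos: [0.4318, -0.1223, 0.0598]
tcp_rot: [-0.0, 0.763, 0.647, 0.0]
contact_force: [1.6, 0.8, -1.0]
width: 0.0476
grasp_force: 20.0
```

```bash
python3 - <<'E'
from h import *
s=readout.state();r=rot(s["tcp_rot"]);print(s["tcp_pos"],s["contact_force"],np.degrees(np.arctan2(r[1,1],r[0,1])))
E
```

```text
[ 0.43181393 -0.1222719   0.05984984] [ 1.58606049  0.82824277 -1.03520449] -9.385014146932425
```

Call:
move_arm(
  steps=[
    [0, 0, 0, 0, -0.0005, -0.03, -1],
    [0, 0, 0, 0, 0, -0.016, -1],
    [0, 0, 0, 0, 0, -0.004, -1],
    [0, 0, 0, 0, 0, 0, -1],
    [0, 0, 0, 0, 0, 0, -1],
    [0, 0, 0, 0, 0, 0, -1],
  ],
)

```text
clock: 10.3
tcp_pos: [0.4317, -0.1236, 0.0101]
tcp_rot: [0.0, 0.763, 0.647, 0.0]
contact_force: [-0.2, -0.3, -0.1]
width: 0.0478
grasp_force: 20.0
```

Call:
move_arm(
  steps=[
    [0, 0, 0, 0, 0, 0, 1],
    [0, 0, 0, 0, 0, 0, 1],
    [0, 0, 0, 0, 0, 0, 1],
    [0, 0, 0, 0, 0, 0.02, 1],
    [0, 0, 0, 0, 0, 0.055, 1],
    [0, 0, 0, 0, 0, 0.055, 1],
    [0, 0, 0, -0.01, -0.0365, 0, 1],
    [0, 0, 0, -0.01, -0.0365, 0, 1],
    [0, 0, 0, 0, 0, 0, 1],
    [0, 0, 0, 0, 0, 0, 1],
    [0, 0, 0, 0, 0, 0, 1],
  ],
)

```text
clock: 11.68
tcp_pos: [0.4116, -0.1957, 0.1398]
tcp_rot: [-0.0, 0.762, 0.647, 0.0]
contact_force: [-0.2, 0.0, 0.2]
width: 0.0938
grasp_force: 0.0
```

```bash
python3 - <<'E'
from m import *
im,C,st=snap("wrist","w4");M=masks(im);print(st["tcp_pos"],st["clock"],rot(st["tcp_rot"]).round(3))
P=pix(C,(.4315,-.124,.024))
print("block",rect(cast(C,blob(M["block"],P,3,60),.024)))
q=pix(C,(.431,-.124,.008));print("square",rect(cast(C,blob(M["rest"],q,3,80),.008)),q)
q=pix(C,(.475,-.044,.008));print("oblong",rect(cast(C,blob(M["rest"],q,3,85),.008)),q)
x,y=P.astype(int);cv2.imwrite("pics/w4c.png",cv2.resize(im[max(y-112,0):y+80,x-90:x+130],None,fx=3,fy=3,interpolation=2))
E
```

```text
[ 0.41160899 -0.19569724  0.13984222] 11.675 [[ 0.163  0.987 -0.   ]
 [ 0.987 -0.163  0.001]
 [ 0.001 -0.    -1.   ]]
block (array([ 431.5, -124.4]), -9.3, array([46.7, 45.9]))
square (array([ 430.9, -131.4]), 80.7, array([86.7, 75.1])) [285.7505985  114.61545281]
oblong (array([470.4, -64. ]), -9.8, array([59.9, 50.8])) [323.62639976   6.129836  ]
```

View pics/w4c.png

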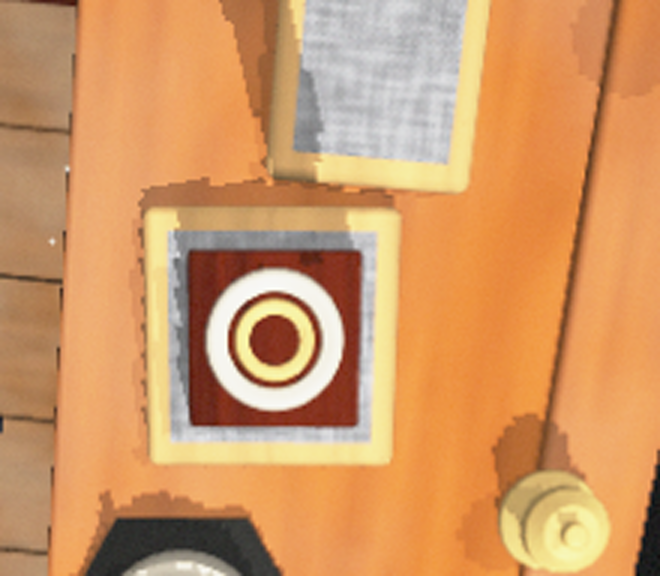

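The block sits squarely on the square rest: its edges in the crop are x 189–362 and y 249–426, against felt 169–375 and 232–442. That is within about 1 mm, and the pot is still in place.

Call:
move_arm(
  steps=[
    [0, 0, -6.2, -0.0211, -0.0423, 0, 0.06],
    [0, 0, -6.2, -0.0211, -0.0423, 0, 0.06],
    [0, 0, -6.2, -0.0211, -0.0423, 0, 0.06],
    [0, 0, -6.3, -0.0211, -0.0423, 0, 0.06],
    [0, 0, 0, 0, 0, 0, 0.06],
    [0, 0, 0, 0, 0, 0, 0.06],
    [0, 0, 0, 0, 0, 0, 0.06],
  ],
)

```text
clock: 12.6
tcp_pos: [0.3279, -0.3645, 0.14]
tcp_rot: [-0.0, 0.884, 0.468, 0.0]
contact_force: [0.2, -0.5, -1.0]
width: 0.0494
grasp_force: 0.0
```

```bash
cat > r.py <<'E'
from m import *
im,C,st=snap("wrist","w5");M=masks(im);r=rot(st["tcp_rot"]);print(st["tcp_pos"],st["clock"],np.degrees(np.arctan2(r[1,1],r[0,1])),st["width"])
p=pix(C,(.37,-.303,.019));print(p,"wells",wells(im,C,p,.019,60))
c=blob(M["rest"],pix(C,(.371,-.303,.008)),3,62);P=cast(C,c,.008)[:,:2]*1000
# round rest: robust circle fit of outline, ignoring strip ends
A=P.copy()
for _ in range(8):
    s=np.linalg.lstsq(np.c_[2*A,np.ones(len(A))],(A**2).sum(1),rcond=None)[0];R0=np.sqrt(s[2]+s[0]**2+s[1]**2)
    d=np.hypot(*(P-s[:2]).T)-R0;A=P[abs(d)<1.5] if (abs(d)<1.5).sum()>30 else P[abs(d)<3]
print("round",s[:2].round(1),R0.round(1),len(A),len(P),rect(P/1000))
x,y=p.astype(int);cv2.imwrite("pics/w5c.png",cv2.resize(im[max(y-70,0):y+90,x-90:x+110],None,fx=3.5,fy=3.5,interpolation=2))
E
python3 r.py
```

```text
[ 0.32787184 -0.36453569  0.14001192] 12.6 -34.17667475642903 0.04935747538734204
[277.7045766  113.84823218] wells (4, array([ 370.3, -301.9]), 56.1, array([-27.2,  -9. ,   9.1,  27.2]))
round [ 373.8 -306.5] 39.6 113 317 (array([ 371.6, -303.3]), 55.8, array([82.1, 72.7]))
```

View pics/w5c.png

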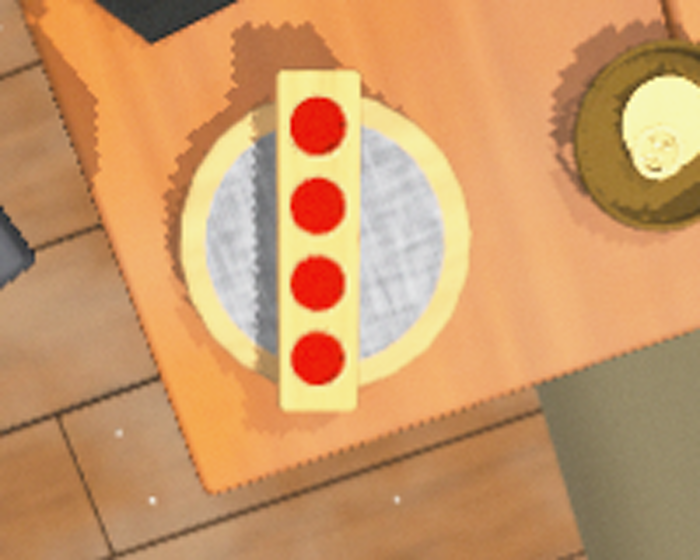

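The crop shows the strip lengthwise on the round rest with its wells at crop x ≈318. The bench corner and the brass dish are clear of the fingers when they are half open.

Call:
move_arm(
  steps=[
    [0, 0, 0, 0.0212, 0.0313, -0.01, 0.06],
    [0, 0, 0.2, 0.0212, 0.0313, -0.02, 0.06],
    [0, 0, 0, 0, 0, -0.05, 0.06],
    [0, 0, 0, 0, 0, -0.01, 0.06],
    [0, 0, 0, 0, 0, 0, 0.06],
    [0, 0, 0, 0, 0, 0, 0.06],
    [0, 0, 0, 0, 0, 0, 0.06],
  ],
)

```text
clock: 13.52
tcp_pos: [0.3702, -0.3044, 0.0518]
tcp_rot: [0.002, 0.884, 0.468, 0.0]
contact_force: [-0.1, -0.1, -0.7]
width: 0.0501
grasp_force: 0.0
```

Call:
move_arm(
  steps=[
    [0, 0, 0, 0, 0.0015, -0.03, 0.06],
    [0, 0, 0, 0, 0, -0.011, 0.06],
    [0, 0, 0, 0, 0, 0, 0.06],
    [0, 0, 0, 0, 0, 0, -1],
    [0, 0, 0, 0, 0, 0, -1],
    [0, 0, 0, 0, 0, 0, -1],
    [0, 0, 0, 0, 0, 0, -1],
    [0, 0, 0, 0, 0, 0, -1],
  ],
)

```text
clock: 14.52
tcp_pos: [0.3696, -0.3018, 0.0092]
tcp_rot: [0.0, 0.883, 0.469, 0.0]
contact_force: [0.7, 0.5, 0.9]
width: 0.0201
grasp_force: 20.0
```

```bash
cat > s.py <<'E'
from h import *
s=readout.state();r=rot(s["tcp_rot"]);print(s["clock"],s["tcp_pos"].round(4),s["contact_force"].round(1),"yaw",np.degrees(np.arctan2(r[1,1],r[0,1])).round(2),s["width"],s["grasp_force"])
E
python3 s.py
```

```text
14.525 [ 0.3696 -0.3018  0.0092] [0.7 0.5 0.9] yaw -34.12 0.020066793679881133 20.000119507312775
```

Call:
move_arm(
  steps=[
    [0, 0, 0, 0, 0, 0.02, -1],
    [0, 0, 0, 0, 0, 0.04, -1],
    [0, 0, 3.4, 0.0175, 0.043, 0, -1],
    [0, 0, 3.4, 0.0175, 0.043, 0, -1],
    [0, 0, 3.4, 0.0175, 0.043, 0, -1],
    [0, 0, 3.4, 0.0175, 0.043, 0, -1],
    [0, 0, 3.4, 0.0175, 0.043, 0, -1],
    [0, 0, 3.4, 0.0175, 0.043, 0, -1],
    [0, 0, 0, 0, 0, 0, -1],
    [0, 0, 0, 0, 0, 0, -1],
    [0, 0, 0, 0, 0, 0, -1],
  ],
)

```text
clock: 15.9
tcp_pos: [0.474, -0.0448, 0.0689]
tcp_rot: [0.0, 0.787, 0.617, -0.0]
contact_force: [-0.0, 0.3, 0.4]
width: 0.0199
grasp_force: 20.0
```

```bash
python3 s.py
```

```text
15.9 [ 0.474  -0.0448  0.0689] [-0.   0.3  0.4] yaw -13.84 0.019850719756670483 19.999857544898987
```

Call:
move_arm(
  steps=[
    [0, 0, 0, 0.0005, 0.0005, -0.035, -1],
    [0, 0, 0, 0, 0, -0.019, -1],
    [0, 0, 0, 0, 0, -0.004, -1],
    [0, 0, 0, 0, 0, 0, -1],
    [0, 0, 0, 0, 0, 0, -1],
    [0, 0, 0, 0, 0, 0, -1],
  ],
)

```text
clock: 16.65
tcp_pos: [0.4757, -0.0434, 0.012]
tcp_rot: [0.001, 0.787, 0.618, 0.001]
contact_force: [-0.2, 0.3, 0.4]
width: 0.0197
grasp_force: 20.0
```

```bash
python3 s.py
```

```text
16.65 [ 0.4757 -0.0434  0.012 ] [-0.2  0.3  0.4] yaw -13.73 0.0197388188262106 19.999915659427643
```

Call:
move_arm(
  steps=[
    [0, 0, 0, -0.0007, -0.0004, -0.0015, -1],
    [0, 0, 0, 0, 0, -0.001, -1],
    [0, 0, 0, 0, 0, 0, -1],
    [0, 0, 0, 0, 0, 0, -1],
  ],
)

```text
clock: 17.15
tcp_pos: [0.4743, -0.0436, 0.0092]
tcp_rot: [0.0, 0.786, 0.618, 0.0]
contact_force: [-1.6, -0.3, 5.9]
width: 0.0199
grasp_force: 20.0
```

```bash
python3 s.py
```

```text
17.15 [ 0.4743 -0.0436  0.0092] [-1.6 -0.3  5.9] yaw -13.72 0.019858214959635002 20.00088483095169
```

Call:
move_arm(
  steps=[
    [0, 0, 0, 0, 0, 0, 0.06],
    [0, 0, 0, 0, 0, 0, 0.06],
    [0, 0, 0, 0, 0, 0, 0.06],
    [0, 0, 0, 0, 0, 0.02, 0.06],
    [0, 0, 0, 0, 0, 0.055, 0.06],
    [0, 0, 0, 0, 0, 0.055, 0.06],
    [0, 0, 0, -0.009, -0.0365, 0, 1],
    [0, 0, 0, -0.009, -0.0365, 0, 1],
    [0, 0, 0, 0, 0, 0, 1],
    [0, 0, 0, 0, 0, 0, 1],
    [0, 0, 0, 0, 0, 0, 1],
  ],
)

```text
clock: 18.52
tcp_pos: [0.4563, -0.1157, 0.1382]
tcp_rot: [-0.0, 0.786, 0.618, 0.0]
contact_force: [-0.4, -0.1, -0.4]
width: 0.0932
grasp_force: 0.0
```

```bash
python3 - <<'E'
from m import *
im,C,st=snap("wrist","w6");M=masks(im);print(st["tcp_pos"],st["clock"])
q=pix(C,(.475,-.044,.008));print("oblong",rect(cast(C,blob(M["rest"],q,3,85),.008)),q)
print("wells",wells(im,C,pix(C,(.475,-.044,.019)),.019,60))
q=pix(C,(.389,-.2076,.02));print(q)
cv2.imwrite("pics/w6c.png",cv2.resize(im[20:360,180:390],None,fx=1.7,fy=1.7,interpolation=2))
E
```

```text
[ 0.45631411 -0.11567147  0.13820288] 18.525
oblong (array([476.6, -43.4]), 76.4, array([88.4, 60.2])) [278.70584697 114.43621684]
wells (4, array([474.4, -43.3]), 76.5, array([-27.2,  -9. ,   9.1,  27.1]))
[232.26159079 305.58443684]
```

View pics/w6c.png

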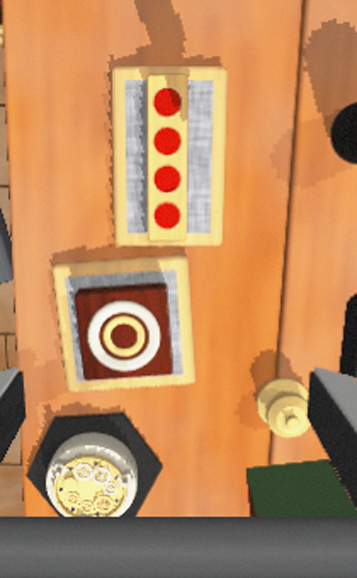

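The strip lies along the oblong rest. In the crop it spans x 149–187 against felt 126–209, and y 72–240 against rest 67–246, so it is centred within about 1 mm. The block and pot are undisturbed.

Call:
move_arm(
  steps=[
    [0, 0, 0, -0.019, -0.0425, 0, 1],
    [0, 0, 0, -0.019, -0.0425, 0, 1],
    [0, 0, 0, -0.019, -0.0425, 0, 1],
    [0, 0, 0, -0.019, -0.0425, 0, 1],
    [0, 0, 0, -0.019, -0.0425, 0, 1],
    [0, 0, 0, 0, 0, 0, 1],
    [0, 0, 0, 0, 0, 0, 1],
    [0, 0, 0, 0, 0, 0, 1],
  ],
)

```text
clock: 19.58
tcp_pos: [0.362, -0.3278, 0.1385]
tcp_rot: [-0.0, 0.786, 0.618, 0.0]
contact_force: [0.4, 0.3, -0.4]
width: 0.0939
grasp_force: 0.0
```

```bash
cat > t.py <<'E'
from m import *
im,C,st=snap("wrist","w7");M=masks(im);print(st["tcp_pos"],st["clock"])
def circ(P,tol=1.0):
    A=P
    for _ in range(10):
        s=np.linalg.lstsq(np.c_[2*A,np.ones(len(A))],(A**2).sum(1),rcond=None)[0];R0=np.sqrt(s[2]+s[0]**2+s[1]**2)
        d=abs(np.hypot(*(P-s[:2]).T)-R0);A=P[d<max(tol,np.median(d)*1.5)]
    return s[:2].round(1),R0.round(1),len(A),len(P)
c=blob(M["rest"],pix(C,(.372,-.3035,.008)),3,58);print("round",circ(cast(C,c,.008)[:,:2]*1000))
c=blob(M["grey"],pix(C,(.372,-.3035,.008)),3,45);print("felt",circ(cast(C,c,.008)[:,:2]*1000))
q=pix(C,(.389,-.2076,.02));c=blob(M["rest"],q,3,48);print("holder",circ(cast(C,c,.020)[:,:2]*1000),q)
cv2.imwrite("pics/w7c.png",cv2.resize(im[0:240,200:380],None,fx=2.5,fy=2.5,interpolation=2))
E
python3 t.py
```

```text
[ 0.36199065 -0.32782779  0.13848962] 19.575
round (array([ 371.8, -302.8]), np.float64(36.1), 226, 226)
felt (array([ 371.7, -302.9]), np.float64(29.3), 185, 185)
holder (array([ 389.7, -208.5]), np.float64(26.3), 194, 194) [274.64661687  51.44225029]
```

View pics/w7c.png

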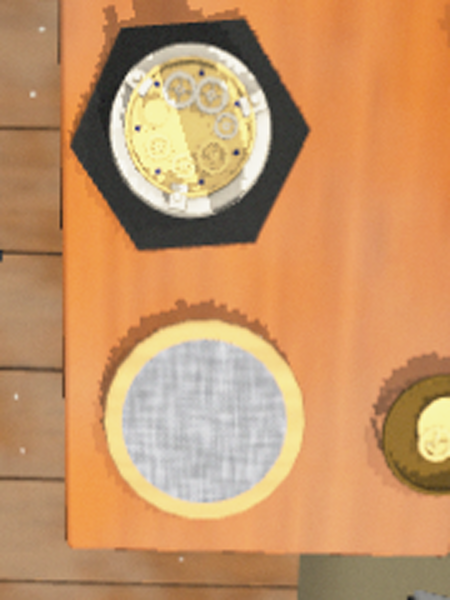

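The empty round rest is at crop (204,420). The holder stands upright on the mat at crop (191,130).

Call:
move_arm(
  steps=[
    [0, 0, 0, 0.0092, 0.0398, 0, 0.49],
    [0, 0, 0, 0.0092, 0.0398, -0.01, 0.49],
    [0, 0, 0, 0.0093, 0.0398, -0.02, 0.49],
    [0, 0, 0, 0, 0, -0.05, 0.49],
    [0, 0, 0, 0, 0, 0, 0.49],
    [0, 0, 0, 0, 0, 0, 0.49],
    [0, 0, 0, 0, 0, 0, 0.49],
  ],
)

```text
clock: 20.5
tcp_pos: [0.3903, -0.2109, 0.0608]
tcp_rot: [0.002, 0.787, 0.617, 0.001]
contact_force: [0.6, 0.1, -0.5]
width: 0.07
grasp_force: 0.0
```

```bash
python3 s.py
```

```text
20.5 [ 0.3903 -0.2109  0.0608] [ 0.6  0.1 -0.5] yaw -13.75 0.07001919923663526 0.0
```

Call:
move_arm(
  steps=[
    [0, 0, 0, -0.0005, 0.0015, -0.035, 0.49],
    [0, 0, 0, 0, 0, -0.019, 0.49],
    [0, 0, 0, 0, 0, 0, 0.49],
    [0, 0, 0, 0, 0, 0, -1],
    [0, 0, 0, 0, 0, 0, -1],
    [0, 0, 0, 0, 0, 0, -1],
    [0, 0, 0, 0, 0, 0, -1],
    [0, 0, 0, 0, 0, 0, -1],
  ],
)

```text
clock: 21.5
tcp_pos: [0.389, -0.2087, 0.0053]
tcp_rot: [0.001, 0.787, 0.618, 0.0]
contact_force: [-0.0, -0.2, 4.7]
width: 0.0505
grasp_force: 20.0
```

```bash
python3 s.py
```

```text
21.5 [ 0.389  -0.2087  0.0053] [-0.  -0.2  4.7] yaw -13.72 0.050476497516286634 20.004438400792424
```

Call:
move_arm(
  steps=[
    [0, 0, 0, 0, 0, 0.02, -1],
    [0, 0, 0, 0, 0, 0.035, -1],
    [0, 0, 0, -0.0086, -0.0473, 0, -1],
    [0, 0, 0, -0.0086, -0.0472, 0, -1],
    [0, 0, 0, 0, 0, 0, -1],
    [0, 0, 0, 0, 0, 0, -1],
    [0, 0, 0, 0, 0, 0, -1],
  ],
)

```text
clock: 22.38
tcp_pos: [0.3711, -0.3013, 0.0589]
tcp_rot: [-0.001, 0.786, 0.618, 0.0]
contact_force: [-0.1, 1.1, -0.7]
width: 0.0503
grasp_force: 20.0
```

```bash
python3 s.py
```

```text
22.375 [ 0.3711 -0.3013  0.0589] [-0.1  1.1 -0.7] yaw -13.66 0.050304402075055175 19.998795098508708
```

Call:
move_arm(
  steps=[
    [0, 0, 0, 0.0004, -0.001, -0.033, -1],
    [0, 0, 0, 0, 0, -0.012, -1],
    [0, 0, 0, 0, 0, -0.003, -1],
    [0, 0, 0, 0, 0, 0, -1],
    [0, 0, 0, 0, 0, 0, -1],
    [0, 0, 0, 0, 0, 0, -1],
  ],
)

```text
clock: 23.12
tcp_pos: [0.3721, -0.3042, 0.0123]
tcp_rot: [0.001, 0.787, 0.618, 0.0]
contact_force: [0.3, 0.3, -2.0]
width: 0.0504
grasp_force: 20.0
```

```bash
python3 s.py
```

```text
23.125 [ 0.3721 -0.3042  0.0123] [ 0.3  0.3 -2. ] yaw -13.73 0.0504371568975254 19.998848988034297
```

Call:
move_arm(
  steps=[
    [0, 0, 0, -0.0002, 0.001, -0.0015, -1],
    [0, 0, 0, 0, 0, -0.001, -1],
    [0, 0, 0, 0, 0, 0, -1],
    [0, 0, 0, 0, 0, 0, -1],
  ],
)

```text
clock: 23.62
tcp_pos: [0.3714, -0.3027, 0.0093]
tcp_rot: [-0.0, 0.787, 0.618, 0.0]
contact_force: [-1.3, 0.8, 1.7]
width: 0.0507
grasp_force: 20.0
```

```bash
python3 s.py
```

```text
23.625 [ 0.3714 -0.3027  0.0093] [-1.3  0.8  1.7] yaw -13.73 0.050716111848698085 20.00163271848578
```

Call:
move_arm(
  steps=[
    [0, 0, 0, 0, 0, 0, 0.49],
    [0, 0, 0, 0, 0, 0, 0.49],
    [0, 0, 0, 0, 0, 0, 0.49],
    [0, 0, 0, 0, 0, 0.02, 0.49],
    [0, 0, 0, 0, 0, 0.055, 0.49],
    [0, 0, 0, 0, 0, 0.055, 0.49],
    [0, 0, 0, -0.009, -0.0365, 0, 0.49],
    [0, 0, 0, -0.009, -0.0365, 0, 0.49],
    [0, 0, 0, 0, 0, 0, 0.49],
    [0, 0, 0, 0, 0, 0, 0.49],
    [0, 0, 0, 0, 0, 0, 0.49],
  ],
)

```text
clock: 25.0
tcp_pos: [0.3537, -0.3747, 0.1388]
tcp_rot: [-0.0, 0.786, 0.618, 0.0]
contact_force: [0.4, -0.0, -0.7]
width: 0.0703
grasp_force: 0.0
```

```bash
python3 - <<'E'
from m import *
im,C,st=snap("wrist","w8");M=masks(im);print(st["tcp_pos"],st["clock"])
P=pix(C,(.372,-.303,.02));x,y=P.astype(int);print(x,y)
cv2.imwrite("pics/w8c.png",cv2.resize(im[max(0,y-60):y+70,x-80:x+80],None,fx=4,fy=4,interpolation=2))
cv2.imwrite("pics/top1.png",vision.capture("top"))
E
```

```text
[ 0.35370858 -0.37469854  0.13882043] 25.0
278 114
```

View pics/w8c.png

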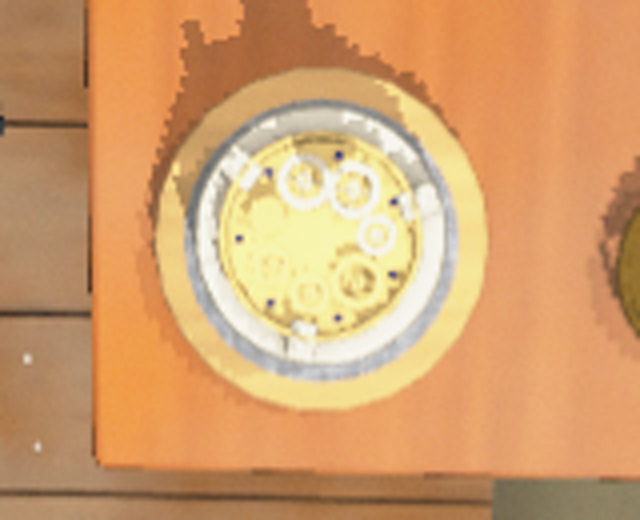

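View pics/top1.png

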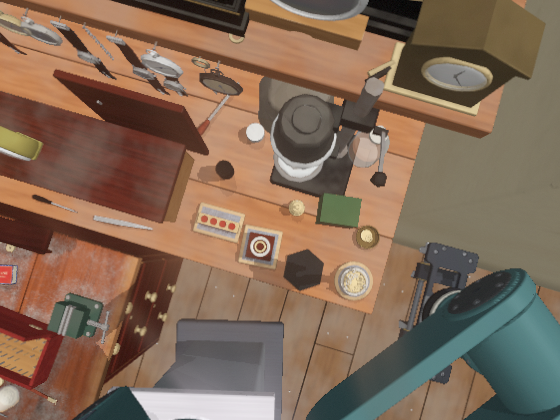

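The holder is centred on the round rest: ring centre at crop (321,237), rest centre at (322,238.5). The top view shows all three pieces on their own rests, the mat empty, and the pot (297,208), jar (225,170) and tin (255,132) unmoved.

```bash
python3 -c "
from station import order
print(order.job_done())"
```

```text
the job is handed in; nothing more can be done
None
```

The job is handed in: the strip, holder and block are each on their own rest, centred to within about 1 mm and lined up. The mat is empty, and the pot, jar and tin were not moved (about 25 s of the 99 s used).

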